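# Lock the tray fence with the T-stud

## Task

Take the steel T-stud from its wooden block, drop its foot into the slot of the white rail behind the aluminium fence, and slide it along so that it pushes the fence and the tray of shot glasses snug against the rubber buffer, squeezing the buffer a few millimetres in but well short of all the way. Keeping it there, press the stud down against the spring in the slot, turn it a quarter turn so that its foot locks under the lips, and let go, leaving the tray held snug. Move the tray and fence only with the stud, use gentle force (20 N is plenty), keep the glasses standing and leave the other things on the counter alone.

Things in the scene. Friction and masses are not known exactly. Their poses are not given: they have to be found in the camera images.
- stud: Loose steel T-stud, 0.12 kg, 78 mm tall, standing upright in a wooden block. Origin: centre of the foot's underside, z up. From below: foot (T-head) 12 (x) by 28 (y) mm, z 0 to 8 mm; round stem 10 mm dia, z 8 to 17; round collar 28 mm dia, z 17 to 22; round post 12 mm dia, z 22 to 54; flat grip wing on top.
- stud_wing (a point): Centre of the stud's grip wing, 65 mm above the stud's origin. The wing is 14 mm thick (x), 44 mm long (y, parallel to the foot) and 26 mm high; grip it across the 14 mm.
- stand: Fixed wooden block 60 x 70 x 16 mm, origin at the centre of its underside. The stud's foot stands in a 15 x 31 mm pocket 10 mm deep in its middle (stud origin 6 mm above the counter); it lifts straight out.
- rail: Fixed white T-slot rail, 50 mm wide (x), 30 mm high, along its own y from -165 to +220 mm; origin on its centre line at counter level, z up. Slot open upward at x = 0, mouth 14 mm wide, y -159 mm to the end plate; lips 6 mm thick (z 24 to 30) over a cavity 34 mm wide. The foot goes in anywhere along it when parallel to it. Pushed down, the collar hits the rail's top when the foot's underside is at z = 13: a hard stop.
- strip: Spring-loaded steel strip in the slot, origin at its top face: free at rail z = 20.5 mm, pushed down at 1.3 N per mm, at most 9 mm. The unturned foot rests on it at about z = 19 mm. The foot can turn under the lips only when pressed to below z = 16 mm (over 6 N; 10 N at the collar's stop). Turned a quarter turn either way and let go, it is clamped up against the lips, underside at z = 16.
- fence: Aluminium fence, slides freely along the rail's y (0.6 N friction, 100 mm travel, more than needed); axes as the rail's. Origin at x = 0, counter level, in the plane of its +y face. 12 mm thick (y -12 to 0). Over the rail it is a bar, z 31 to 46 mm; the collar pushes its -y face with the stud's axis at y = -26 mm. Its arm, 46 mm high, reaches beside the rail from x = -28 to -140 mm.
- fence_pad (a point): Middle of the pad on the fence's +y face that pushes the tray: x = -95 mm in the fence's frame, 12 mm above the counter.
- buffer (a joint): Travel in m of the sprung black buffer (100 mm wide, rail x -140 to -40 mm) on the white end plate near the rail's +y end: 0 = free, 0.008 = fully in (hard stop); 1.2 N per mm. Snug: 1 to 4 mm in; over 6 mm overstrains it. The end plate has been set and tightened anywhere in a range of 30 mm and its place is not reported: the buffer's free face lies somewhere between rail y = 160 and 190 mm and must be found by feel.
- tray: Loose black melamine tray 120 mm (x) by 170 mm (y), 22 mm high, walls and floor 5 mm, about 0.28 kg (varies), on the counter beside the rail between fence and buffer; origin at the centre of its underside, y roughly along the rail. It starts 5 to 55 mm short of the buffer and slides on the counter (2 to 7 N with the glasses).
- glass0: Shot glass, 46 mm dia, 58 mm tall, 0.06 kg, standing in the tray; origin at the centre of its underside.
- glass1: Shot glass, 46 mm dia, 58 mm tall, 0.06 kg, standing in the tray; origin at the centre of its underside.
- glass2: Shot glass, 46 mm dia, 58 mm tall, 0.06 kg, standing in the tray; origin at the centre of its underside.
- crock: Bystander: lidded earthenware kimchi crock, 170 mm dia, 170 mm tall; origin under its centre.
- sauce: Bystander: sauce bottle, 60 mm dia, 130 mm tall.
- bowl: Bystander: white rice bowl, 110 mm dia, 50 mm tall.
- opener: Bystander: flat aluminium bottle opener about 117 mm long, 5 mm thick, lying on the counter.
- dip: Bystander: small dipping bowl, 64 mm dia, 30 mm tall.
- jar: Bystander: glass jar, 70 mm dia, 90 mm tall.
There are look-alikes about, which are no part of the job. Leave any orange or red look-alike of the glass2 alone.

How it is judged:
By the outcome, as a careful person would: the job done as asked, in the order asked, and still so for the second after the job is handed in, with the robot touching nothing.
It also fails if it takes over 72 s, if anything falls off the work surface, if the arm or the gripper's body presses on something with over 40 N, if the wrist force passes 120 N, or if a joint passes its speed limit or range.

## Robot

A 6-joint arm with a two-finger parallel gripper is mounted at the origin on the work surface. World frame = base frame: x ahead of the robot, y to its left, z up, the work surface at z = 0. Lengths are in mm, angles in rad, forces in N, time in s.
With the tool pointing down it reaches from about 350 to 975 mm from the base axis. Payload 7.1 kg.
Tool frame: the origin (TCP) lies at the very end of the fingers, on their centre line; the grasp point (between the pads) lies 19 mm behind it; z points along the fingers, y is the line along which they close (so a half turn about z gives the same grasp; the last joint's range is limited). The gripper opens to 88 mm and grips with 3 to 60 N. Pads are 20 mm wide; open, the fingers measure 115 mm over their backs; the gripper's body (75 mm by 178 mm) begins 61 mm behind the grasp point.
Start: joints at [-1.291, 0.423, 1.63, -0, 1.089, -0.019], TCP at [184.001, -597.284, 195.575] pointing down, gripper open.
Joint ranges: [-3, 3], [-0.9, 2.11], [0.09, 2.58], [-1.31, 4.45], [0.11, 2.69], [-2.54, 2.54]. Speed limits (rad/s): [2.39, 2.39, 3.01, 3.14, 3.14, 3.14].

## Interface

Orientations are given as a rotation vector (axis times angle).
In Python, from workcell import * gives the robot as it stands.
- The arm moves only by the tool step_arm, never from a script. Its argument "deltas" is a list of rows, each a list of 3 entries, a list of its own where there are three numbers: the shift along the tool's x, y, z in units of 300 mm (1.0 is 300 mm), then the turn, a rotation vector about the tool's x, y, z in units of 1.5 rad (1.0 is 1.5 rad), then the gripper command: -1 is shut, 1 is fully open, values between are in proportion. In form: [[[dx, dy, dz], [rx, ry, rz], gripper], ...]. A call has 1 to 20 rows; each row is the pose to reach, as a shift and turn from the pose commanded when the call began, along the tool's axes at that moment; what a row does not reach only later rows make up. A row lasts 1/12 s, in which the tool goes at most 41.7 mm and 7.16 degrees, less where a joint would pass 70% of its speed; a pose out of reach is approached as far as the arm can. A call with a number of a shift or a turn outside -1 to 1 is refused whole. A call with a gripper value outside its range is refused whole. The fingers move at their own pace and stop on an object; the grip force is fixed at half the most. Time passes only in rows, so rows that repeat a pose let the fingers close. It gives the time, the measured TCP pose, the force, the opening and the grip force at its end, in the units of the state.
- get_obs(): the state, without advancing time (a new reading comes with each control period).
- get_image(name): name is "scene" or "side" or "wrist"; returns a dict with "pixels" (400x640x3 uint8, red, green, blue), "fx", "fy", "cx", "cy" (pixels), "dist_coeffs" ([k1, k2, p1, p2, k3] as OpenCV has them; the pictures are not rectified), "T" (4x4, takes a point from camera to world coordinates). Camera axes: x right, y down, z forward; pixel columns grow to the right and rows downward; lengths in mm; the calibration is good to about 2 mm. A picture is of the moment at which its call begins. There is no depth.
- close_job(): hands the job in; it is judged then, once.
The state is a dict: "t": time; "qpos": joint angles; "qvel": joint speeds; "joint_torque": joint torques, N m; "ee_pos": TCP position; "orientation": TCP orientation; "ft_force": force on the tool from outside, world axes, zero at the start; "moment": the same for the moment, N m; "width": finger opening in mm; "grasp_force": force on a finger pad.
Only numpy, scipy, OpenCV 4.12 (cv2) and the standard library are available. Lean on these libraries where they do the work, as an engineer would, in place of code of your own. Each camera call takes 0.05 s, during which the arm holds its last target. There are 200 camera calls.

## Working session

There is one attempt and no reset: what is moved stays moved. The work goes in short steps, Python scripts to look and compute and a tool call to move; the robot and the scene stay as the last step left them, time stands still between calls to the robot, and variables do not carry over. Pictures are saved under pics/ and viewed, at most 10 in all, crops included, and the job is handed in when it is done.

Besides the shell and the picture viewer there is one more tool, called after "Request:" as name(argument=value, ...) on one line, values as JSON. step_arm: Moves the arm, as the interface text tells. Its arguments: {"type":"object","properties":{"deltas":{"type":"array","items":{"type":"array"}}},"required":["deltas"]}

```bash
mkdir -p pics
cat > h.py <<'E'
from workcell import *
import numpy as np, cv2, pickle
from scipy.spatial.transform import Rotation as R
def snap(n,f):
    d=get_image(n); cv2.imwrite('pics/'+f+'.png',d['pixels'][:,:,::-1]); pickle.dump(d,open('pics/'+f+'.pkl','wb')); return d
def ray(f,uv):
    d=pickle.load(open('pics/'+f+'.pkl','rb'));K=np.array([[d['fx'],0,d['cx']],[0,d['fy'],d['cy']],[0,0,1]])
    p=cv2.undistortPoints(np.array(uv,float).reshape(-1,1,2),K,np.array(d['dist_coeffs'])).reshape(-1,2)
    T=np.array(d['T']);return T[:3,3],np.c_[p,np.ones(len(p))]@T[:3,:3].T
def onz(f,uv,z):
    o,v=ray(f,uv);return o+v*((z-o[2])/v[:,2])[:,None]
def tri(f1,uv1,f2,uv2):
    o1,a=ray(f1,[uv1]);o2,b=ray(f2,[uv2]);A=np.c_[a[0],-b[0]];s=np.linalg.lstsq(A,o2-o1,rcond=None)[0]
    p,q=o1+a[0]*s[0],o2+b[0]*s[1];return (p+q)/2,np.linalg.norm(p-q)
E
python3 - <<'E'
from h import *
snap('scene','s1');snap('side','d1')
o=get_obs();print(o)
E
```

```text
{'t': 0.1, 'qpos': array([-1.29098914e+00,  4.23745259e-01,  1.63059783e+00, -3.48840473e-05,
        1.08858838e+00, -1.90032987e-02]), 'qvel': array([-0.0025214 , -0.00015813, -0.00157654,  0.00060641,  0.0003496 ,
       -0.00114524]), 'joint_torque': array([ 1.58231527e-03, -5.45616531e+01, -2.74323142e+01,  6.44552289e-02,
        1.87460880e-02, -1.97679697e-05]), 'ee_pos': array([ 183.85652109, -596.79293983,  194.89760365]), 'orientation': array([-3.10528214e+00, -4.67454311e-01,  3.21441781e-04]), 'ft_force': array([-0.0362506 , -0.22798494,  0.02599332]), 'moment': array([-0.05325958, -0.04463781, -0.01412173]), 'grasp_force': 0.0, 'width': 87.89465942499262}
```

View pics/s1.png

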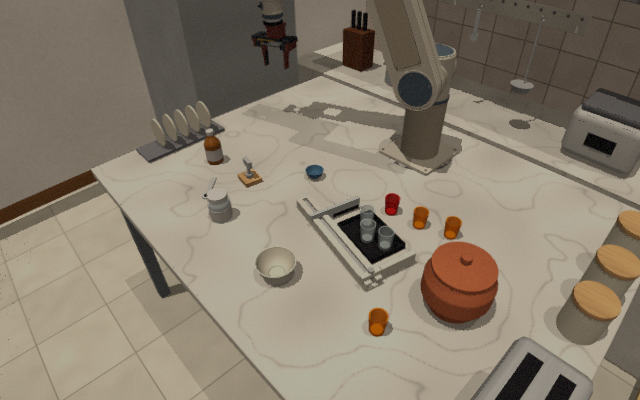

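View pics/d1.png

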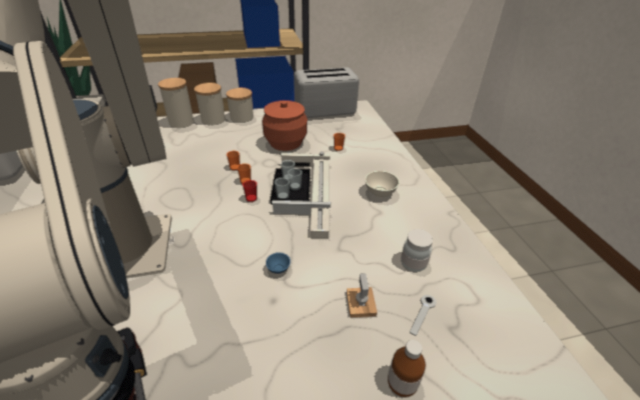

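The scene view shows the stud on its block at about (249,172), and the rail running from (303,200) to (372,282), with the fence across it at about (335,208). The side view shows the stud at (363,295) and the rail from (319,235) to (320,155). I'll enlarge both.

Run:
```python
import cv2,numpy as np
a=cv2.imread('pics/s1.png')[145:295,225:425];b=cv2.imread('pics/d1.png')[145:325,255:395]
a=cv2.resize(a,None,fx=4,fy=4,interpolation=cv2.INTER_CUBIC);cv2.imwrite('pics/s1c.png',a)
b=cv2.resize(b,None,fx=3.3333,fy=3.3333,interpolation=cv2.INTER_CUBIC);cv2.imwrite('pics/d1c.png',b)
```

```text
(no output)
```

View pics/s1c.png

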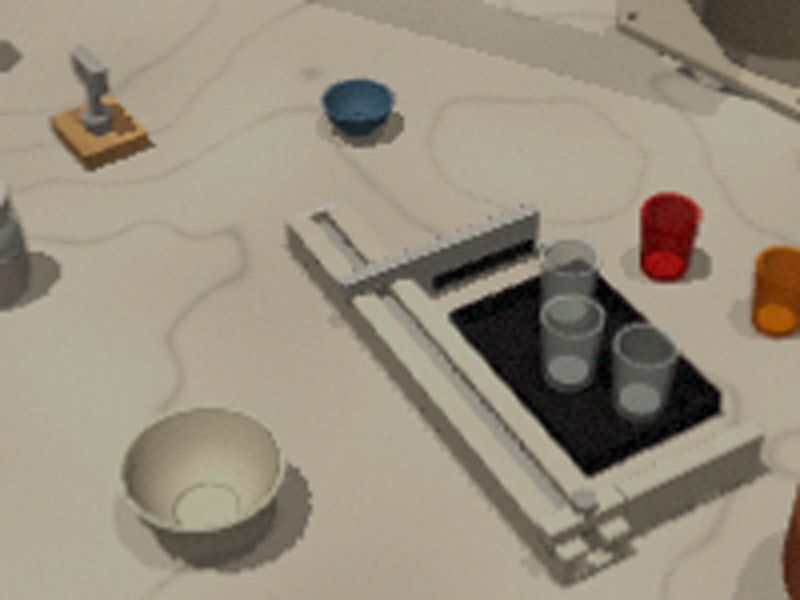

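View pics/d1c.png

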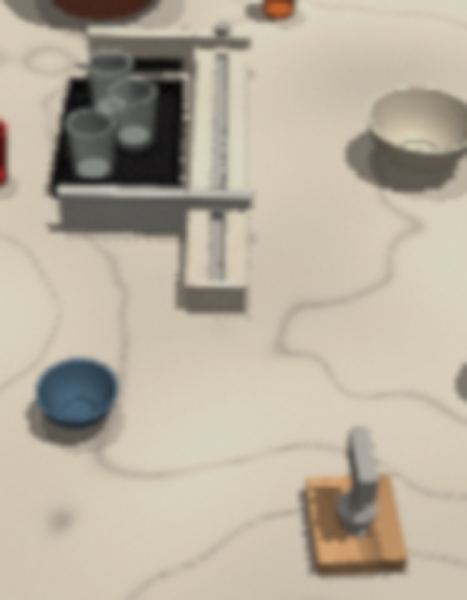

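The crops give the rail's near end (top corners at scene-crop (288,222) and (335,207), side-crop (186,287) and (246,288)). The block's top is at scene-crop (50,122), (92,155), (150,135) and (110,97).

Run:
```python
from h import *
np.set_printoptions(precision=1,suppress=True)
S=lambda p:np.array(p)/4+[225,145]
D=lambda p:np.array(p)/3.3333+[255,145]
print('rail end S',onz('s1',S([[288,222],[335,207],[548,525]]),30))
print('rail end D',onz('d1',D([[186,287],[246,288],[195,52],[248,48]]),30))
print('fence top S',onz('s1',S([[345,285],[537,208]]),46),'D',onz('d1',D([[58,193],[252,200]]),46))
print('stand S',onz('s1',S([[50,122],[92,155],[150,135],[110,97]]),16))
print('stand D',onz('d1',D([[306,478],[390,476],[405,560],[317,570]]),16))
print('wing top S',onz('s1',S([[72,50],[105,68]]),84),'D',onz('d1',D([[358,428],[367,462]]),84))
o,_=ray('s1',[[0,0]]);print(o);print(ray('d1',[[0,0]])[0])
```

```text
rail end S [[539.  -73.9  30. ]
 [500.6 -61.9  30. ]
 [618.2 267.9  30. ]]
rail end D [[488.2 -74.3  30. ]
 [535.6 -85.9  30. ]
 [571.2 269.4  30. ]
 [627.2 265.6  30. ]]
fence top S [[568.3  24.5  46. ]
 [404.2  62.7  46. ]] D [[400.9  48.1  46. ]
 [563.2   3.4  46. ]]
stand S [[ 586.6 -334.2   16. ]
 [ 588.1 -269.6   16. ]
 [ 536.3 -257.5   16. ]
 [ 527.5 -327.6   16. ]]
stand D [[ 533.3 -268.6   16. ]
 [ 592.  -280.    16. ]
 [ 578.6 -347.3   16. ]
 [ 519.3 -341.6   16. ]]
wing top S [[ 560.8 -321.5   84. ]
 [ 556.9 -279.5   84. ]] D [[ 559.7 -286.6   84. ]
 [ 556.5 -314.6   84. ]]
[1128.9  673.1  817.2]
[ 338.6 -777.   713.6]
```

Request:
step_arm(deltas=[[[0.95,-0.37,-0.1],[0,0,-0.7],1],[[0.95,-0.37,-0.1],[0,0,-0.7],1],[[0.95,-0.37,-0.1],[0,0,-0.7],1],[[0.95,-0.37,-0.1],[0,0,-0.7],1],[[0.95,-0.37,-0.1],[0,0,-0.7],1],[[0.95,-0.37,-0.1],[0,0,-0.7],1],[[0.95,-0.37,-0.1],[0,0,-0.7],1],[[0.95,-0.37,-0.1],[0,0,-0.7],1],[[0.95,-0.37,-0.1],[0,0,-0.7],1],[[0.95,-0.37,-0.1],[0,0,-0.7],1],[[0.95,-0.37,-0.1],[0,0,-0.7],1]])

```text
t: 1.02
ee_pos: [423.6, -407.0, 225.2]
orientation: [-2.455, -1.96, 0.0]
ft_force: [0.7, -0.7, -0.3]
width: 87.9
grasp_force: 0.0
```

```bash
cat >> h.py <<'E'
def togo(p,yaw=None):
    o=get_obs();r=R.from_rotvec(o['orientation']);m=r.as_matrix();y=np.arctan2(m[1,0],m[0,0])
    print('t',o['t'],'pos',o['ee_pos'].round(1),'yaw',round(np.degrees(y),2),'tilt',round(np.degrees(np.arccos(-m[2,2])),2),'F',o['ft_force'].round(1),'M',o['moment'].round(2),'w',round(o['width'],1),'g',round(o['grasp_force'],1))
    if p is not None: print('shift',(m.T@(np.array(p,float)-o['ee_pos'])/300).round(4),'rz',None if yaw is None else round(-(np.radians(yaw)-y)/1.5,4))
E
python3 - <<'E'
from h import *
togo([540,-310,230],78)
E
```

```text
t 1.0167 pos [ 423.6 -407.   225.2] yaw 77.2 tilt 0.04 F [ 0.7 -0.7 -0.3] M [ 0.02 -0.08  0.02] w 87.9 g 0.0
shift [ 0.4012  0.3067 -0.0159] rz -0.0093
```

Request:
step_arm(deltas=[[[0.42,0.34,0],[0,0,0],1],[[0.42,0.34,0],[0,0,0],1],[[0.42,0.34,0],[0,0,0],1],[[0.42,0.34,0],[0,0,0],1],[[0.42,0.34,0],[0,0,0],1],[[0.42,0.34,0],[0,0,0],1]])

```text
t: 1.52
ee_pos: [551.3, -306.3, 225.0]
orientation: [-2.453, -1.962, 0.001]
ft_force: [-0.2, 0.4, -0.5]
width: 87.8
grasp_force: 0.0
```

Run:
```python
from h import *
togo([558.5,-300.5,90])
d=snap('wrist','w1');print(d['T'].round(2),d['fx'])
```

```text
t 1.5167 pos [ 551.3 -306.3  225. ] yaw 77.3 tilt 0.05 F [-0.2  0.4 -0.5] M [-0.06 -0.05  0.02] w 87.8 g 0.0
shift [0.0242 0.0195 0.45  ] rz None
[[ 9.8000e-01 -2.1000e-01 -6.0000e-02  5.6712e+02]
 [-2.2000e-01 -9.5000e-01 -2.4000e-01 -2.4307e+02]
 [-0.0000e+00  2.4000e-01 -9.7000e-01  4.1513e+02]
 [ 0.0000e+00  0.0000e+00  0.0000e+00  1.0000e+00]] 319.5270272386525
```

View pics/w1.png

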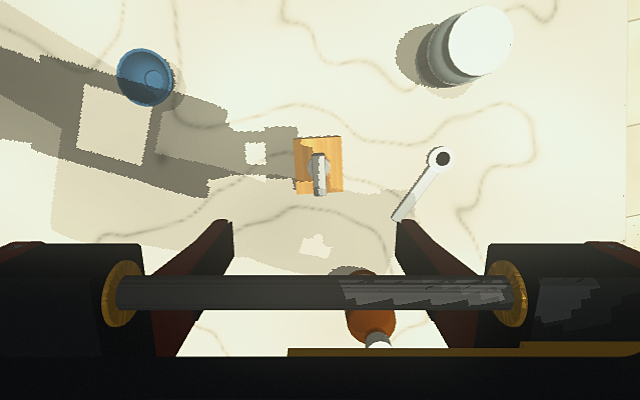

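Run:
```python
import cv2
a=cv2.imread('pics/w1.png')[125:205,280:360]
cv2.imwrite('pics/w1c.png',cv2.resize(a,None,fx=7,fy=7,interpolation=cv2.INTER_CUBIC))
```

```text
(no output)
```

View pics/w1c.png

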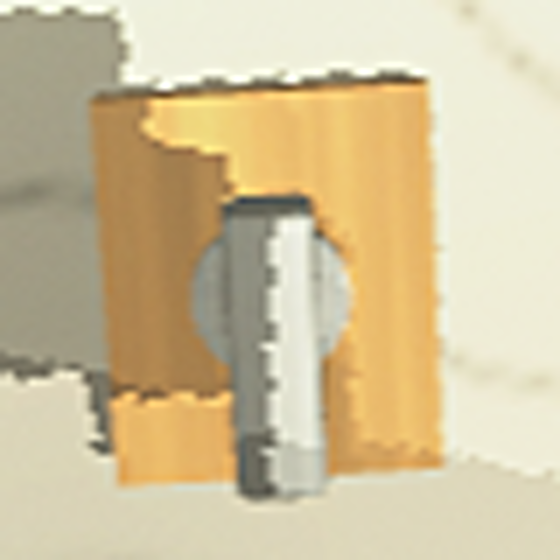

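Run:
```python
from h import *
np.set_printoptions(precision=1,suppress=True)
W=lambda p:np.array(p)/7+[280-.4,125-.4]
w=onz('w1',W([[226,213],[309,213],[326,490],[240,495]]),84);print(w,w.mean(0))
s=onz('w1',W([[92,97],[428,79],[442,466],[118,484]]),16);print(s,s.mean(0))
c=onz('w1',W([[272,297]]),28);print('collar',c)
for a,b in((w[3],w[0]),(w[2],w[1]),(s[3],s[0]),(s[2],s[1])):print(np.degrees(np.arctan2(*(b-a)[1::-1])),np.linalg.norm(b-a))
for a,b in((s[0],s[1]),(s[3],s[2])):print(90+np.degrees(np.arctan2(*(b-a)[1::-1])),np.linalg.norm(b-a))
togo([*w.mean(0)[:2],90])
```

```text
[[ 555.1 -282.8   84. ]
 [ 567.1 -285.5   84. ]
 [ 560.7 -327.4   84. ]
 [ 547.7 -325.3   84. ]] [ 557.6 -305.3   84. ]
[[ 534.1 -265.9   16. ]
 [ 592.5 -275.8   16. ]
 [ 581.1 -345.    16. ]
 [ 522.2 -335.3   16. ]] [ 557.5 -305.5   16. ]
collar [[ 557.7 -305.6   28. ]]
80.07502366247853 43.160028321923676
81.25664194944126 42.418099479967786
80.29642143880852 70.44216417420701
80.58451909143767 70.16157048067244
80.36496938456314 59.26344974989766
80.63508452538285 59.61723738202843
t 1.5667 pos [ 550.3 -307.1  225.1] yaw 77.23 tilt 0.07 F [-0.8 -0.5 -0.1] M [ 0.  -0.1 -0. ] w 87.8 g 0.0
shift [0.  0.  0.5] rz None
```

The wrist view gives the stud at (557.6, -305.4) with a yaw of 80.4°, and the block and wing agree on that. I'll descend and grip.

Request:
step_arm(deltas=[[[0.009,0.0205,0.1],[0,0,-0.037],1],[[0.009,0.0205,0.22],[0,0,-0.037],1],[[0.009,0.0205,0.34],[0,0,-0.037],1],[[0.009,0.0205,0.46],[0,0,-0.037],1],[[0.009,0.0205,0.55],[0,0,-0.037],1],[[0.009,0.0205,0.577],[0,0,-0.037],1],[[0.009,0.0205,0.577],[0,0,-0.037],-1],[[0.009,0.0205,0.577],[0,0,-0.037],-1],[[0.009,0.0205,0.577],[0,0,-0.037],-1],[[0.009,0.0205,0.577],[0,0,-0.037],-1],[[0.009,0.0205,0.577],[0,0,-0.037],-1],[[0.009,0.0205,0.577],[0,0,-0.037],-1],[[0.009,0.0205,0.577],[0,0,-0.037],-1],[[0.009,0.0205,0.577],[0,0,-0.037],-1]])

```text
t: 2.73
ee_pos: [557.8, -305.6, 52.9]
orientation: [2.398, 2.029, 0.0]
ft_force: [1.6, -0.2, 0.2]
width: 38.0
grasp_force: 0.0
```

Run:
```python
from h import *
togo([557.6,-305.4,52],80.4)
```

```text
t 2.7333 pos [ 557.8 -305.6   52.9] yaw 80.47 tilt 0.03 F [ 1.6 -0.2  0.2] M [-0.05 -0.1  -0.06] w 38.0 g 0.0
shift [ 0.0005 -0.0006  0.0031] rz 0.0008
```

Request:
step_arm(deltas=[[[0,0,0],[0,0,0],-1],[[0,0,0],[0,0,0],-1],[[0,0,0],[0,0,0],-1],[[0,0,0],[0,0,0],-1],[[0,0,0],[0,0,0],-1],[[0,0,0],[0,0,0],-1],[[0,0,0],[0,0,0],-1],[[0,0,-0.05],[0,0,0],-1],[[0,0,-0.12],[0,0,0],-1],[[0,0,-0.22],[0,0,0],-1],[[0.1,-0.05,-0.32],[0,0,0],-1],[[0.22,-0.1,-0.36],[0,0,0.05],-1],[[0.34,-0.16,-0.36],[0,0,0.05],-1],[[0.45,-0.22,-0.36],[0,0,0.05],-1],[[0.54,-0.26,-0.36],[0,0,0.05],-1],[[0.58,-0.276,-0.36],[0,0,0.05],-1],[[0.58,-0.276,-0.36],[0,0,0.05],-1],[[0.58,-0.276,-0.36],[0,0,0.05],-1]])

```text
t: 4.23
ee_pos: [505.3, -120.3, 160.7]
orientation: [2.471, 1.939, 0.0]
ft_force: [0.9, 0.0, -0.8]
width: 13.6
grasp_force: 30.0
```

Run:
```python
from h import *
snap('wrist','w2');togo(None)
a=cv2.imread('pics/w2.png')[0:400,80:560]
cv2.imwrite('pics/w2c.png',cv2.resize(a,None,fx=1.5,fy=1.5,interpolation=cv2.INTER_CUBIC))
```

```text
t 4.2833 pos [ 505.5 -121.   160.6] yaw 76.19 tilt 0.06 F [-0.1  0.9 -0.5] M [-0.05 -0.04  0.04] w 13.6 g 30.0
```

View pics/w2c.png

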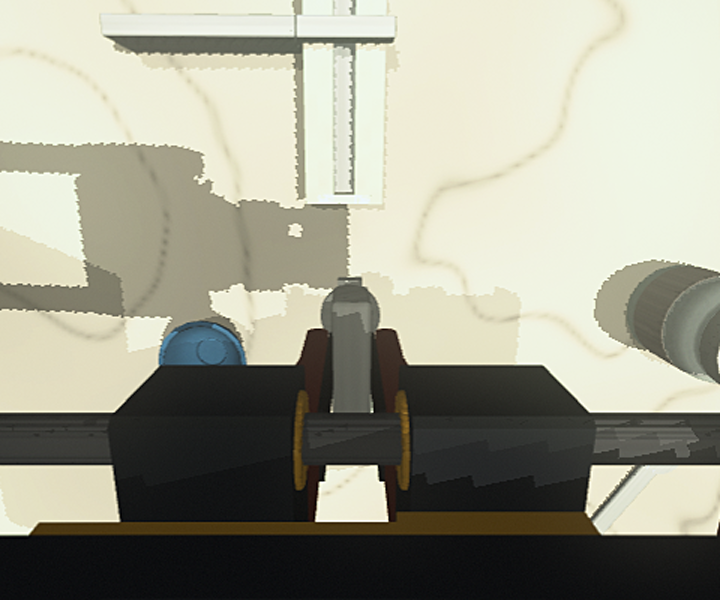

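The crop shows the slot mouth with edges at about (334,193)/(355,193), running up to (334,42)/(355,42). The rail's sides are at x≈304/384 and the fence's rear top edge is at y≈37.

Run:
```python
from h import *
np.set_printoptions(precision=1,suppress=True)
W=lambda p:np.array(p)/1.5+[80-.2,-.2]
g=cv2.cvtColor(cv2.imread('pics/w2.png'),cv2.COLOR_BGR2GRAY).astype(int)
for r in (40,60,80,100,120): print(r,g[r,280:342].tolist())
s=onz('w2',W([[334,193],[355,193],[335,50],[355,50]]),30);print(s)
c=onz('w2',W([[304,203],[384,204],[303,50],[387,50]]),30);print(c)
f=onz('w2',W([[112,37],[396,38]]),46);print(f)
ang=lambda a,b:np.degrees(np.arctan2(*(b-a)[1::-1]))
print(ang(s[0],s[2]),ang(s[1],s[3]),ang(c[0],c[2]),ang(c[1],c[3]),ang(f[0],f[1])+90)
```

```text
40 [128, 114, 212, 252, 244, 243, 243, 243, 242, 242, 243, 243, 242, 242, 243, 243, 243, 243, 243, 243, 245, 237, 208, 201, 222, 233, 228, 230, 230, 232, 233, 237, 238, 240, 215, 150, 173, 232, 248, 244, 243, 243, 243, 243, 243, 243, 243, 242, 243, 243, 243, 243, 243, 243, 243, 245, 240, 223, 217, 218, 217, 218]
60 [159, 152, 201, 244, 245, 243, 243, 243, 243, 243, 243, 243, 243, 243, 243, 243, 243, 243, 243, 243, 245, 237, 222, 233, 233, 230, 226, 228, 228, 229, 232, 235, 241, 219, 144, 150, 180, 237, 247, 243, 243, 243, 243, 243, 243, 243, 243, 243, 243, 243, 243, 243, 243, 243, 243, 244, 231, 224, 238, 237, 236, 236]
80 [159, 155, 181, 235, 246, 242, 242, 242, 241, 241, 242, 242, 243, 243, 243, 243, 243, 243, 243, 243, 244, 237, 204, 216, 234, 229, 226, 227, 228, 228, 231, 234, 236, 241, 211, 143, 190, 242, 246, 243, 243, 243, 244, 243, 243, 243, 243, 242, 243, 243, 242, 242, 242, 243, 244, 239, 221, 215, 226, 236, 236, 235]
100 [157, 156, 146, 215, 248, 243, 242, 242, 242, 242, 242, 242, 243, 243, 242, 243, 243, 243, 243, 243, 245, 237, 206, 199, 216, 230, 225, 227, 226, 228, 230, 233, 237, 212, 140, 144, 189, 242, 246, 243, 243, 243, 243, 243, 243, 243, 243, 243, 243, 243, 243, 243, 243, 243, 245, 237, 209, 225, 236, 235, 236, 236]
120 [156, 154, 147, 196, 243, 245, 242, 242, 242, 242, 242, 242, 240, 239, 240, 240, 240, 241, 241, 242, 243, 239, 213, 211, 233, 229, 225, 227, 227, 229, 231, 235, 207, 133, 144, 125, 198, 250, 243, 240, 241, 241, 242, 242, 242, 242, 243, 243, 243, 243, 243, 243, 243, 244, 240, 224, 224, 237, 235, 235, 235, 235]
[[507.4 -68.1  30. ]
 [520.8 -71.4  30. ]
 [529.1  15.   30. ]
 [541.   12.1  30. ]]
[[486.6 -69.7  30. ]
 [537.7 -82.8  30. ]
 [510.   19.7  30. ]
 [560.    7.5  30. ]]
[[405.1  48.6  46. ]
 [564.6   9.2  46. ]]
75.36719578831537 76.3878257620791 75.28173351349392 76.10083104133155 76.12073530255864
```

Run:
```python
from h import *
np.set_printoptions(precision=2,suppress=True)
g=cv2.cvtColor(cv2.imread('pics/w2.png'),cv2.COLOR_BGR2GRAY).astype(int)
for r in (186,200,205): print(r,g[r,288:340].tolist())
l=onz('w2',[[309.,40.],[309.,120.]],30);v=l[0]-l[1];v/=np.linalg.norm(v);print('line',l,np.degrees(np.arctan2(v[1],v[0])))
print('foot',onz('w2',[[349.5/1.5+79.8,278/1.5]],122),'collar',onz('w2',[[350/1.5+79.8,305/1.5]],136))
n=np.array([v[1],-v[0],0]);print('n',n,'line.n',l@n,'tcp.n',get_obs()['ee_pos']@n,'foot.n',onz('w2',[[349.5/1.5+79.8,278/1.5]],122)@n,'collar.n',onz('w2',[[350/1.5+79.8,305/1.5]],136)@n)
# rail y of near end, fence
f=onz('w2',[[309,37.5/1.5]],46);e=onz('w2',[[309.,204/1.5]],30);print('along: end',e@v,'fence back',f@v,'tcp',get_obs()['ee_pos']@v)
togo(None)
```

```text
186 [156, 153, 155, 155, 155, 157, 155, 156, 155, 154, 156, 156, 154, 156, 157, 158, 143, 104, 87, 87, 88, 85, 86, 85, 79, 82, 83, 84, 86, 91, 90, 88, 77, 165, 232, 223, 221, 221, 219, 221, 221, 220, 219, 220, 220, 221, 221, 222, 221, 221, 221, 230]
200 [220, 219, 220, 219, 220, 222, 229, 192, 115, 141, 143, 144, 128, 92, 86, 93, 96, 93, 94, 92, 91, 89, 89, 88, 88, 90, 88, 89, 89, 88, 85, 89, 90, 89, 89, 88, 89, 87, 97, 111, 111, 105, 120, 194, 230, 224, 223, 223, 224, 223, 224, 224]
205 [220, 221, 220, 220, 225, 221, 166, 95, 103, 106, 106, 106, 101, 108, 129, 130, 134, 135, 133, 134, 133, 133, 138, 135, 136, 135, 132, 133, 133, 134, 135, 137, 138, 138, 139, 139, 139, 130, 121, 111, 105, 107, 107, 98, 121, 195, 230, 225, 223, 224, 224, 223]
line [[532.92   8.12  30.  ]
 [515.58 -61.75  30.  ]] 76.06136734685302
foot [[ 508.87 -106.42  122.  ]] collar [[ 506.83 -115.96  136.  ]]
n [ 0.97 -0.24  0.  ] line.n [515.27 515.27] tcp.n 519.7826016154189 foot.n [519.52] collar.n [519.84]
along: end [48.82] fence back [144.94] tcp 4.363855703212173
t 4.2833 pos [ 505.5 -121.   160.6] yaw 76.19 tilt 0.06 F [-0.1  0.9 -0.5] M [-0.05 -0.04  0.04] w 13.6 g 30.0
```

Request:
step_arm(deltas=[[[0.1,-0.014,0],[0,0,0.001],-1],[[0.2,-0.014,0.04],[0,0,0.001],-1],[[0.262,-0.014,0.12],[0,0,0.001],-1],[[0.268,-0.014,0.2],[0,0,0.001],-1],[[0.268,-0.014,0.25],[0,0,0.001],-1],[[0.268,-0.014,0.27],[0,0,0.001],-1],[[0.268,-0.014,0.275],[0,0,0.001],-1],[[0.268,-0.014,0.28],[0,0,0.001],-1],[[0.268,-0.014,0.285],[0,0,0.001],-1],[[0.268,-0.014,0.29],[0,0,0.001],-1],[[0.268,-0.014,0.293],[0,0,0.001],-1],[[0.268,-0.014,0.293],[0,0,0.001],-1]])

```text
t: 5.28
ee_pos: [520.2, -41.4, 73.0]
orientation: [2.474, 1.935, 0.001]
ft_force: [0.3, -0.5, -1.1]
width: 13.4
grasp_force: 30.0
```

```bash
cat >> h.py <<'E'
def rail():
    o=get_obs();p=o['ee_pos'];F=o['ft_force'];v=np.array([.2409,.9706,0]);n=np.array([.9706,-.2409,0])
    print('ry',round(p@v-213.8,1),'lat',round(p@n-515.3,2),'footz',round(p[2]-46,1),'Falong',round(F@v,1),'Flat',round(F@n,1),'Fz',round(F[2],1))
E
python3 - <<'E'
from h import *
togo(None);rail()
E
```

```text
t 5.2833 pos [520.2 -41.4  73. ] yaw 76.06 tilt 0.05 F [ 0.3 -0.5 -1.1] M [-0.01 -0.02 -0.01] w 13.4 g 30.0
ry -128.7 lat -0.46 footz 27.0 Falong -0.4 Flat 0.4 Fz -1.1
```

Request:
step_arm(deltas=[[[0,0,0.006],[0,0,0],-1],[[0,0,0.012],[0,0,0],-1],[[0,0,0.018],[0,0,0],-1],[[0,0,0.024],[0,0,0],-1],[[0,0,0.026],[0,0,0],-1],[[0,0,0.026],[0,0,0],-1],[[0,0,0.026],[0,0,0],-1]])

```text
t: 5.87
ee_pos: [520.0, -41.2, 64.9]
orientation: [2.474, 1.936, 0.0]
ft_force: [-0.1, -0.3, 1.2]
width: 13.3
grasp_force: 30.0
```

Run:
```python
from h import *
togo(None);rail()
```

```text
t 5.8667 pos [520.  -41.2  64.9] yaw 76.08 tilt 0.01 F [-0.1 -0.3  1.2] M [-0.03 -0.01 -0.04] w 13.3 g 30.0
ry -128.5 lat -0.71 footz 18.9 Falong -0.3 Flat -0.0 Fz 1.2
```

Request:
step_arm(deltas=[[[0.017,0,0],[0,0,0],-1],[[0.034,0,0],[0,0,0],-1],[[0.05,0,0],[0,0,0],-1],[[0.067,0,0],[0,0,0],-1],[[0.08,0,0],[0,0,0],-1],[[0.088,0,0],[0,0,0],-1],[[0.096,0,0],[0,0,0],-1],[[0.104,0,0],[0,0,0],-1],[[0.112,0,0],[0,0,0],-1],[[0.12,0,0],[0,0,0],-1],[[0.128,0,0],[0,0,0],-1],[[0.136,0,0],[0,0,0],-1],[[0.144,0,0],[0,0,0],-1],[[0.152,0,0],[0,0,0],-1],[[0.16,0,0],[0,0,0],-1],[[0.168,0,0],[0,0,0],-1],[[0.176,0,0],[0,0,0],-1],[[0.184,0,0],[0,0,0],-1],[[0.192,0,0],[0,0,0],-1],[[0.2,0,0],[0,0,0],-1]])

```text
t: 7.53
ee_pos: [534.4, 17.3, 64.8]
orientation: [2.474, 1.936, 0.0]
ft_force: [-0.9, -0.9, 1.2]
width: 13.4
grasp_force: 30.0
```

Run:
```python
from h import *
togo(None);rail()
```

```text
t 7.5333 pos [534.4  17.3  64.8] yaw 76.08 tilt 0.0 F [-0.9 -0.9  1.2] M [-0.45  0.05 -0.03] w 13.4 g 30.0
ry -68.3 lat -0.81 footz 18.8 Falong -1.0 Flat -0.6 Fz 1.2
```

Request:
step_arm(deltas=[[[0.007,0,0],[0,0,0],-1],[[0.014,0,0],[0,0,0],-1],[[0.021,0,0],[0,0,0],-1],[[0.028,0,0],[0,0,0],-1],[[0.035,0,0],[0,0,0],-1],[[0.042,0,0],[0,0,0],-1],[[0.049,0,0],[0,0,0],-1],[[0.056,0,0],[0,0,0],-1],[[0.063,0,0],[0,0,0],-1],[[0.07,0,0],[0,0,0],-1],[[0.075,0,0],[0,0,0],-1],[[0.08,0,0],[0,0,0],-1]])

```text
t: 8.53
ee_pos: [540.1, 40.5, 64.8]
orientation: [2.474, 1.936, -0.0]
ft_force: [-0.6, -1.9, 1.1]
width: 13.5
grasp_force: 30.0
```

Run:
```python
from h import *
togo(None);rail()
```

```text
t 8.5333 pos [540.1  40.5  64.8] yaw 76.08 tilt 0.0 F [-0.6 -1.9  1.1] M [-0.52 -0.01  0.01] w 13.5 g 30.0
ry -44.4 lat -0.83 footz 18.8 Falong -2.0 Flat -0.2 Fz 1.1
```

Request:
step_arm(deltas=[[[0.005,0,0],[0,0,0],-1],[[0.01,0,0],[0,0,0],-1],[[0.015,0,0],[0,0,0],-1],[[0.02,0,0],[0,0,0],-1]])

```text
t: 8.87
ee_pos: [541.5, 46.0, 64.8]
orientation: [2.474, 1.936, -0.0]
ft_force: [-0.9, -5.0, 3.0]
width: 13.1
grasp_force: 30.0
```

Request:
step_arm(deltas=[[[0.005,0,0],[0,0,0],-1],[[0.01,0,0],[0,0,0],-1],[[0.013,0,0],[0,0,0],-1]])

```text
t: 9.12
ee_pos: [542.4, 50.1, 64.8]
orientation: [-2.474, -1.936, 0.0]
ft_force: [-1.6, -4.5, 4.8]
width: 13.4
grasp_force: 30.0
```

Request:
step_arm(deltas=[[[0.005,0,0],[0,0,0],-1],[[0.01,0,0],[0,0,0],-1],[[0.01,0,0],[0,0,0],-1]])

```text
t: 9.37
ee_pos: [543.2, 53.2, 64.8]
orientation: [-2.474, -1.936, -0.0]
ft_force: [-0.5, -4.4, 3.4]
width: 13.5
grasp_force: 30.0
```

Run:
```python
from h import *
togo(None);rail()
snap('wrist','w3');rail()
a=cv2.imread('pics/w3.png')[0:400,80:560]
cv2.imwrite('pics/w3c.png',cv2.resize(a,None,fx=1.5,fy=1.5,interpolation=cv2.INTER_CUBIC))
```

```text
t 9.3667 pos [543.2  53.2  64.8] yaw 76.08 tilt 0.01 F [-0.5 -4.4  3.4] M [-1.02  0.3   0.08] w 13.5 g 30.0
ry -31.4 lat -0.91 footz 18.8 Falong -4.4 Flat 0.5 Fz 3.4
ry -31.4 lat -0.9 footz 18.8 Falong -3.9 Flat -0.1 Fz 3.6
```

View pics/w3c.png

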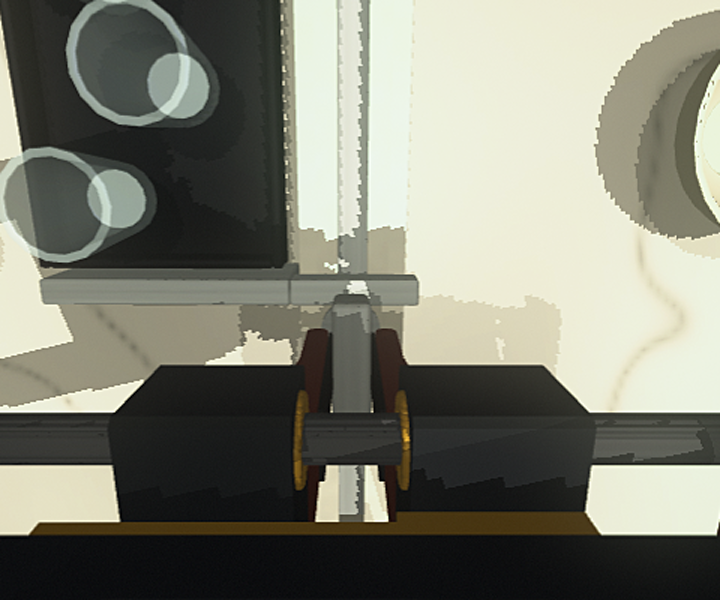

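The tray's rear wall is against the fence. The collar is at the bar, and the fence's top spans y≈275–303 in the crop.

Run:
```python
from h import *
v=np.array([.2409,.9706,0])
for y in (275,303): print(onz('w3',[[350/1.5+79.8,y/1.5]],46)@v-213.8)
```

```text
[-11.20851315]
[-24.1553958]
```

Request:
step_arm(deltas=[[[0.004,0,0],[0,0,0],-1],[[0.008,0,0],[0,0,0],-1],[[0.01,0,0],[0,0,0],-1],[[0.01,0,0],[0,0,0],-1]])

```text
t: 9.75
ee_pos: [543.9, 55.9, 64.8]
orientation: [-2.474, -1.936, -0.0]
ft_force: [-2.3, -4.0, 3.5]
width: 13.2
grasp_force: 30.0
```

Request:
step_arm(deltas=[[[0.004,0,0],[0,0,0],-1],[[0.008,0,0],[0,0,0],-1],[[0.01,0,0],[0,0,0],-1],[[0.01,0,0],[0,0,0],-1]])

```text
t: 10.08
ee_pos: [544.7, 58.9, 64.8]
orientation: [-2.474, -1.936, -0.0]
ft_force: [-1.1, -2.7, 3.3]
width: 13.4
grasp_force: 30.0
```

Request:
step_arm(deltas=[[[-0.01,0,0.004],[0,0,0],-1],[[-0.017,0,0.008],[0,0,0],-1],[[-0.017,0,0.012],[0,0,0],-1],[[-0.017,0,0.016],[0,0,0],-1],[[-0.017,0,0.018],[0,0,0],-1],[[-0.017,0,0.018],[0,0,0],-1]])

```text
t: 10.58
ee_pos: [544.3, 54.4, 59.9]
orientation: [2.475, 1.935, 0.004]
ft_force: [-0.2, 1.7, 8.6]
width: 13.3
grasp_force: 30.1
```

Run:
```python
from h import *
togo(None);rail()
```

```text
t 10.5833 pos [544.3  54.4  59.9] yaw 76.04 tilt 0.13 F [-0.2  1.7  8.6] M [ 0.54  0.11 -0.01] w 13.3 g 30.1
ry -29.9 lat -0.07 footz 13.9 Falong 1.6 Flat -0.6 Fz 8.6
```

Request:
step_arm(deltas=[[[0,0,0.004],[0,0,0],-1],[[0,0,0.008],[0,0,0],-1],[[0,0,0.008],[0,0,0],-1]])

```text
t: 10.83
ee_pos: [545.6, 54.4, 59.2]
orientation: [2.473, 1.934, 0.007]
ft_force: [-3.7, 0.8, 22.8]
width: 13.4
grasp_force: 30.3
```

Run:
```python
from h import *
togo(None);rail()
```

```text
t 10.8333 pos [545.6  54.4  59.2] yaw 76.05 tilt 0.26 F [-3.7  0.8 22.8] M [ 0.34  0.58 -0.  ] w 13.4 g 30.3
ry -29.6 lat 1.18 footz 13.2 Falong -0.1 Flat -3.8 Fz 22.8
```

Request:
step_arm(deltas=[[[0,0,-0.004],[0,0,0],-1],[[0,0,-0.005],[0,0,0],-1]])

```text
t: 11.0
ee_pos: [545.2, 54.3, 59.8]
orientation: [2.474, 1.934, 0.006]
ft_force: [-0.1, 1.1, 8.9]
width: 13.5
grasp_force: 30.1
```

```bash
cat >> h.py <<'E'
def fence(f,show=True):
    snap('wrist',f);g=cv2.cvtColor(cv2.imread('pics/%s.png'%f),cv2.COLOR_BGR2GRAY).astype(int)
    v=np.array([.2409,.9706,0])
    for c in (240,340):
        col=g[150:225,c-2:c+3].mean(1).round().astype(int);print(c,col.tolist())
    print({y:round(float(onz(f,[[340,y]],46)[0]@v-213.8),1) for y in (170,180,190,200,210)})
E
python3 - <<'E'
from h import *
togo(None);rail();fence('w4')
g=cv2.cvtColor(cv2.imread('pics/w3.png'),cv2.COLOR_BGR2GRAY).astype(int)
for c in (240,340): print(c,g[150:225,c-2:c+3].mean(1).round().astype(int).tolist())
E
```

```text
t 11.0 pos [545.2  54.3  59.8] yaw 76.05 tilt 0.23 F [-0.1  1.1  8.9] M [ 0.31 -0.17 -0.  ] w 13.5 g 30.1
ry -29.8 lat 0.8 footz 13.8 Falong 1.1 Flat -0.4 Fz 8.9
240 [37, 33, 33, 33, 34, 33, 33, 33, 32, 32, 34, 33, 34, 33, 33, 33, 33, 33, 33, 34, 34, 29, 29, 29, 30, 33, 37, 37, 32, 30, 28, 75, 89, 85, 82, 84, 86, 81, 82, 128, 135, 138, 139, 138, 136, 135, 133, 132, 136, 140, 139, 137, 137, 137, 135, 131, 108, 111, 112, 113, 113, 112, 111, 111, 110, 111, 112, 111, 111, 111, 111, 111, 110, 109, 122]
340 [242, 245, 227, 160, 170, 172, 172, 172, 172, 172, 171, 171, 171, 170, 171, 170, 171, 171, 171, 172, 171, 171, 171, 171, 172, 171, 171, 170, 171, 170, 171, 170, 172, 174, 154, 87, 97, 96, 94, 147, 147, 149, 146, 144, 143, 142, 140, 142, 145, 144, 144, 142, 141, 141, 141, 115, 171, 167, 134, 121, 125, 125, 125, 125, 124, 124, 124, 127, 129, 69, 45, 50, 50, 49, 49]
{170: 0.3, 180: -6.3, 190: -13.0, 200: -19.8, 210: -26.7}
240 [33, 32, 33, 33, 32, 32, 32, 32, 33, 32, 33, 33, 33, 32, 32, 33, 33, 33, 33, 30, 29, 29, 29, 32, 36, 36, 33, 30, 28, 75, 89, 84, 83, 84, 86, 79, 84, 129, 139, 139, 138, 138, 136, 135, 132, 134, 139, 140, 137, 138, 138, 140, 116, 130, 123, 124, 123, 133, 132, 113, 114, 124, 123, 123, 132, 132, 112, 114, 124, 122, 120, 143, 126, 127, 137]
340 [234, 206, 208, 167, 172, 171, 172, 171, 171, 171, 170, 170, 170, 171, 171, 170, 171, 171, 171, 171, 171, 171, 170, 170, 170, 170, 170, 170, 169, 170, 170, 173, 156, 86, 97, 96, 93, 149, 148, 148, 146, 144, 143, 141, 141, 144, 145, 144, 144, 142, 141, 141, 130, 121, 169, 165, 166, 133, 122, 124, 125, 124, 124, 124, 123, 123, 123, 125, 129, 69, 44, 50, 50, 48, 49]
```

Run:
```python
from h import *
snap('scene','s2');d=pickle.load(open('pics/s2.pkl','rb'));T=np.linalg.inv(np.array(d['T']))
K=np.array([[d['fx'],0,d['cx']],[0,d['fy'],d['cy']],[0,0,1]])
p=get_obs()['ee_pos'];v=np.array([.2409,.9706,0])
q=cv2.projectPoints(np.array([p,p+[0,0,19],[*p[:2],38],[*p[:2],14],p+v*26-[0,0,p[2]-46]]),cv2.Rodrigues(T[:3,:3])[0],T[:3,3],K,np.array(d['dist_coeffs']))[0].reshape(-1,2);print(q)
c=q[0].round().astype(int)-[50,38]
a=cv2.imread('pics/s2.png')[c[1]:c[1]+75,c[0]:c[0]+100];print(c)
cv2.imwrite('pics/s2c.png',cv2.resize(a,None,fx=8,fy=8,interpolation=cv2.INTER_CUBIC))
```

```text
[[324.08382212 213.88452243]
 [324.01104202 208.8758962 ]
 [324.16457578 219.4586044 ]
 [324.25155874 225.48255891]
 [328.70034755 222.70416437]]
[274 176]
```

View pics/s2c.png

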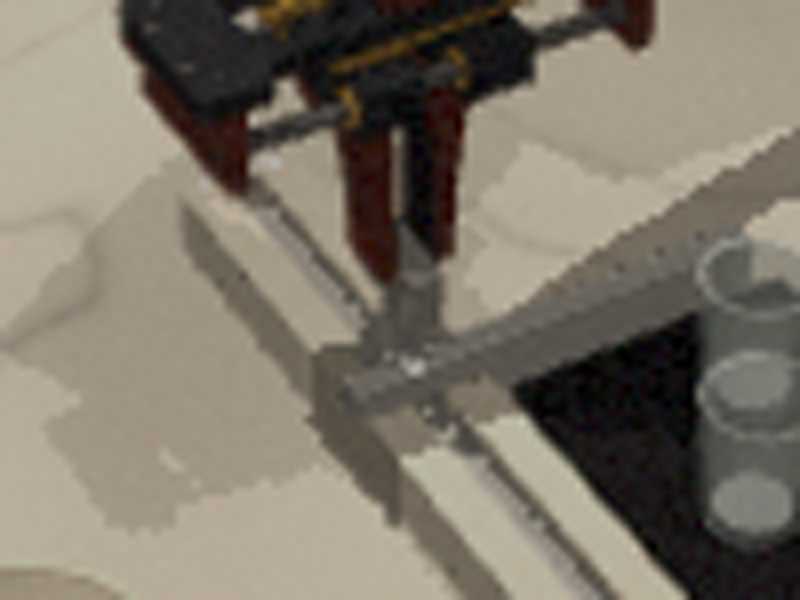

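Run:
```python
from h import *
v=np.array([.2409,.9706,0])
# displacement of the fence between s1 and s2 by template matching of the bar's +x end, along the rail
P=lambda f,y:None
d=pickle.load(open('pics/s1.pkl','rb'));T=np.linalg.inv(np.array(d['T']));K=np.array([[d['fx'],0,d['cx']],[0,d['fy'],d['cy']],[0,0,1]])
pr=lambda p:cv2.projectPoints(np.array(p,float),cv2.Rodrigues(T[:3,:3])[0],T[:3,3],K,np.array(d['dist_coeffs']))[0].reshape(-1,2)
n=np.array([.9706,-.2409,0])
for nm,x0 in(('bar end',28),('arm end',-140)):
  for ry in (-69,-57,-24,-12,-16,-4): print(nm,ry,pr([n*(515.3+x0)+v*(ry+213.8)+[0,0,46]]).round(1))
a=cv2.imread('pics/s1.png');b=cv2.imread('pics/s2.png')
big=np.vstack([cv2.resize(i[195:245,300:375],(800,300),interpolation=cv2.INTER_LINEAR)[:,:] for i in (a,b)]) if 0 else np.vstack([cv2.resize(a[192:229,300:400],(800,296),interpolation=cv2.INTER_CUBIC),cv2.resize(b[192:229,300:400],(800,296),interpolation=cv2.INTER_CUBIC)])
cv2.imwrite('pics/cmp.png',big)
```

```text
bar end -69 [[309.4 212.9]]
bar end -57 [[311.3 215.2]]
bar end -24 [[316.9 221.9]]
bar end -12 [[318.9 224.3]]
bar end -16 [[318.2 223.5]]
bar end -4 [[320.3 226. ]]
arm end -69 [[357.3 194.4]]
arm end -57 [[359.5 196.6]]
arm end -24 [[365.6 202.5]]
arm end -12 [[367.9 204.7]]
arm end -16 [[367.2 204. ]]
arm end -4 [[369.5 206.2]]
```

View pics/cmp.png

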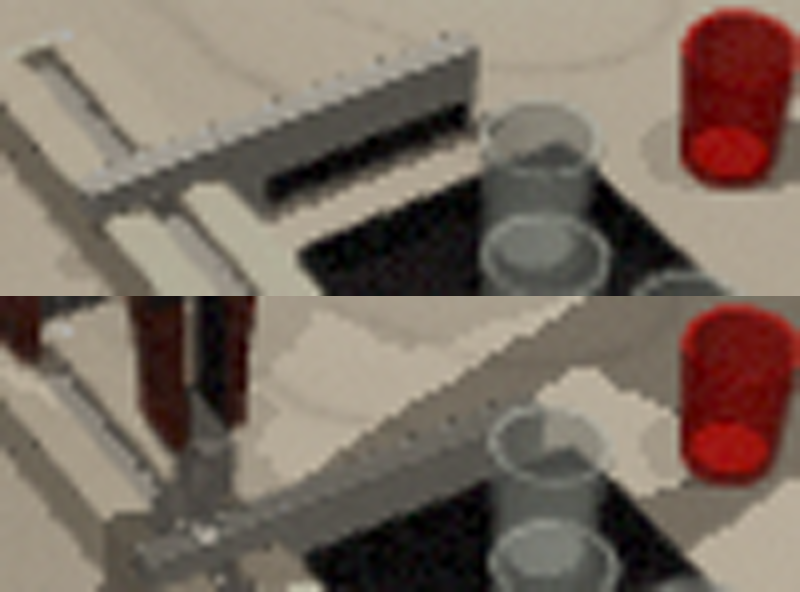

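The last pictures show the stud leaning about 10° in the grip with its foot lagging. A grip across 14 mm can't resist the tilting moment. I'll back off, release, and regrip along the 44 mm, in line with the push.

Request:
step_arm(deltas=[[[-0.01,0,-0.006],[0,0,0],-1],[[-0.02,0,-0.012],[0,0,0],-1],[[-0.03,0,-0.018],[0,0,0],-1],[[-0.03,0,-0.018],[0,0,0],-1],[[-0.03,0,-0.018],[0,0,0],1],[[-0.03,0,-0.018],[0,0,0],1],[[-0.03,0,-0.018],[0,0,0],1],[[-0.03,0,-0.018],[0,0,0],1],[[-0.03,0,-0.05],[0,0,0],1],[[-0.03,0,-0.1],[0,0,0],1],[[-0.03,0,-0.16],[0,0,0],1],[[-0.03,0,-0.21],[0,0,0],1],[[-0.03,0,-0.23],[0,0,0],1],[[-0.03,0,-0.23],[0,0,0],1]])

```text
t: 12.27
ee_pos: [542.4, 45.1, 129.3]
orientation: [2.473, 1.935, 0.004]
ft_force: [-0.5, -0.6, -1.0]
width: 76.8
grasp_force: 0.0
```

Run:
```python
from h import *
togo(None);rail()
snap('wrist','w5')
g=cv2.cvtColor(cv2.imread('pics/w5.png'),cv2.COLOR_BGR2GRAY).astype(int)
for r in range(150,400,8): print(r,g[r,270:356:3].tolist())
```

```text
t 12.2667 pos [542.4  45.1 129.3] yaw 76.08 tilt 0.19 F [-0.5 -0.6 -1. ] M [-0.09 -0.1  -0.02] w 76.8 g 0.0
ry -39.4 lat 0.29 footz 83.3 Falong -0.7 Flat -0.3 Fz -1.0
150 [44, 48, 45, 129, 162, 165, 174, 175, 171, 174, 171, 171, 105, 145, 146, 150, 148, 155, 174, 174, 172, 249, 242, 243, 229, 239, 240, 239, 238]
158 [92, 92, 93, 94, 92, 91, 87, 85, 86, 88, 89, 90, 95, 93, 93, 94, 96, 93, 93, 93, 93, 89, 86, 89, 83, 96, 241, 238, 239]
166 [140, 141, 139, 132, 255, 147, 151, 152, 149, 152, 152, 150, 151, 150, 151, 151, 151, 150, 152, 153, 153, 152, 152, 254, 238, 241, 214, 238, 238]
174 [244, 152, 160, 161, 163, 166, 174, 178, 174, 173, 177, 177, 101, 144, 149, 150, 149, 166, 174, 179, 174, 253, 251, 250, 232, 232, 238, 238, 237]
182 [238, 224, 156, 157, 158, 160, 169, 169, 167, 167, 170, 83, 94, 94, 93, 95, 96, 120, 131, 148, 161, 245, 242, 242, 227, 238, 237, 236, 237]
190 [155, 157, 157, 158, 157, 157, 166, 166, 168, 130, 145, 131, 137, 140, 134, 140, 140, 101, 112, 152, 159, 245, 242, 239, 236, 236, 236, 236, 237]
198 [116, 185, 161, 144, 122, 122, 129, 127, 128, 108, 130, 131, 135
[... 2811 characters left out ...]
20, 21, 20, 20, 19, 20, 20, 22, 21, 22, 19, 21, 21, 22, 21, 21, 22, 22, 20, 23, 22, 24, 23, 25]
366 [17, 16, 19, 20, 18, 18, 20, 18, 17, 19, 17, 16, 19, 15, 20, 20, 20, 18, 21, 19, 22, 21, 20, 22, 21, 21, 22, 22, 24]
374 [15, 15, 15, 15, 15, 16, 13, 15, 16, 17, 15, 16, 16, 18, 18, 17, 19, 18, 18, 18, 17, 16, 16, 18, 19, 20, 18, 19, 19]
382 [15, 13, 14, 15, 16, 13, 16, 12, 17, 16, 16, 14, 16, 18, 13, 15, 15, 17, 13, 17, 17, 15, 17, 16, 17, 16, 16, 16, 16]
390 [14, 15, 13, 16, 15, 15, 15, 15, 14, 16, 16, 15, 13, 12, 15, 14, 15, 15, 14, 15, 14, 12, 15, 15, 15, 14, 14, 18, 14]
398 [14, 13, 13, 13, 14, 14, 13, 11, 15, 13, 12, 17, 14, 13, 14, 14, 15, 13, 16, 13, 14, 13, 13, 12, 12, 11, 13, 17, 11]
```

Run:
```python
from h import *
g=cv2.cvtColor(cv2.imread('pics/w5.png'),cv2.COLOR_BGR2GRAY).astype(int)
print(g[150:250,312].tolist());print(g[152:180,340].tolist());print(g[225,296:326].tolist(),g[195,296:326].tolist())
v=np.array([.2409,.9706,0]);n=np.array([.9706,-.2409,0])
f=lambda c,r,z:[round(float(x),1) for x in ((lambda p:(p@v-213.8,p@n-515.3))(onz('w5',[[c,r]],z)[0]))]
for r in (178,182,185,190,240,243,246): print('wing',r,f(311,r,97))
for r in (155,157,159,161,172,174): print('fence',r,f(340,r,46))
```

```text
[146, 146, 146, 146, 147, 146, 148, 135, 93, 97, 153, 163, 156, 150, 150, 150, 151, 153, 150, 151, 149, 154, 131, 93, 149, 148, 100, 89, 114, 90, 93, 93, 93, 97, 94, 104, 129, 130, 135, 135, 134, 135, 134, 134, 135, 135, 135, 136, 134, 134, 134, 134, 134, 135, 134, 133, 134, 135, 139, 103, 104, 105, 104, 108, 106, 107, 107, 106, 107, 107, 105, 104, 105, 104, 104, 105, 106, 105, 105, 105, 104, 104, 106, 105, 105, 105, 104, 104, 103, 104, 104, 97, 140, 195, 187, 186, 184, 184, 183, 183]
[241, 239, 239, 241, 245, 164, 86, 99, 252, 252, 247, 247, 246, 197, 244, 242, 240, 240, 243, 245, 220, 203, 241, 231, 239, 229, 231, 231]
[225, 225, 225, 225, 232, 201, 100, 98, 104, 105, 104, 105, 105, 106, 107, 105, 105, 107, 105, 108, 109, 108, 107, 91, 145, 219, 231, 227, 225, 225] [109, 99, 118, 143, 140, 127, 114, 131, 136, 136, 136, 136, 137, 136, 137, 134, 135, 136, 136, 137, 141, 142, 140, 130, 111, 100, 112, 113, 110, 109]
wing 178 [-18.2, -0.7]
wing 182 [-21.1, -0.7]
wing 185 [-23.3, -0.7]
wing 190 [-27.0, -0.7]
wing 240 [-65.2, -0.8]
wing 243 [-67.6, -0.8]
wing 246 [-70.0, -0.8]
fence 155 [-8.2, 23.8]
fence 157 [-10.0, 23.8]
fence 159 [-11.7, 23.8]
fence 161 [-13.4, 23.9]
fence 172 [-23.0, 24.1]
fence 174 [-24.8, 24.1]
```

Request:
step_arm(deltas=[[[-0.0187,-0.003,0],[0,0,-0.08],1],[[-0.0187,-0.003,0],[0,0,-0.16],1],[[-0.0187,-0.003,0],[0,0,-0.24],1],[[-0.0187,-0.003,0],[0,0,-0.32],1],[[-0.0187,-0.003,0],[0,0,-0.4],1],[[-0.0187,-0.003,0],[0,0,-0.48],1],[[-0.0187,-0.003,0],[0,0,-0.55],1],[[-0.0187,-0.003,0],[0,0,-0.6],1],[[-0.0187,-0.003,0],[0,0,-0.6],1]])

```text
t: 13.07
ee_pos: [538.1, 39.7, 126.3]
orientation: [-1.381, -2.82, 0.002]
ft_force: [0.5, 0.9, 0.0]
width: 87.3
grasp_force: 0.0
```

Request:
step_arm(deltas=[[[0,0,0],[0,0,-0.08],1],[[0,0,0],[0,0,-0.16],1],[[0,0,0],[0,0,-0.24],1],[[0,0,0],[0,0,-0.32],1],[[0,0,0],[0,0,-0.4],1],[[0,0,0],[0,0,-0.447],1],[[0,0,0],[0,0,-0.447],1],[[0,0,0],[0,0,-0.447],1]])

```text
t: 13.73
ee_pos: [538.5, 39.8, 126.9]
orientation: [-0.388, -3.116, 0.0]
ft_force: [-0.6, 0.6, 0.1]
width: 87.8
grasp_force: 0.0
```

Run:
```python
from h import *
p=np.array([.2409,.9706,0])*(213.8-45)+np.array([.9706,-.2409,0])*(515.3-.6)+[0,0,65]
togo(p,166.06);rail();o=get_obs();print(o['qpos'],R.from_rotvec(o['orientation']).as_matrix().round(4))
```

```text
t 13.7333 pos [538.5  39.8 126.9] yaw 165.82 tilt 0.06 F [-0.6  0.6  0.1] M [ 0.05 -0.15  0.03] w 87.8 g 0.0
shift [-0.0056  0.0017  0.2062] rz -0.0028
ry -45.5 lat -2.16 footz 80.9 Falong 0.4 Flat -0.7 Fz 0.1
[ 5.16164745e-02  3.93756452e-01  1.86818480e+00  4.46844520e-05
  8.80785255e-01 -1.27176966e+00] [[-9.695e-01  2.449e-01 -1.100e-03]
 [ 2.449e-01  9.695e-01 -0.000e+00]
 [ 1.100e-03 -3.000e-04 -1.000e+00]]
```

Request:
step_arm(deltas=[[[-0.0055,0.0017,0.08],[0,0,-0.003],1],[[-0.0055,0.0017,0.16],[0,0,-0.003],1],[[-0.0055,0.0017,0.2],[0,0,-0.003],1],[[-0.0055,0.0017,0.206],[0,0,-0.003],1],[[-0.0055,0.0017,0.206],[0,0,-0.003],1],[[-0.0055,0.0017,0.206],[0,0,-0.003],-1],[[-0.0055,0.0017,0.206],[0,0,-0.003],-1],[[-0.0055,0.0017,0.206],[0,0,-0.003],-1],[[-0.0055,0.0017,0.206],[0,0,-0.003],-1],[[-0.0055,0.0017,0.206],[0,0,-0.003],-1],[[-0.0055,0.0017,0.206],[0,0,-0.003],-1],[[-0.0055,0.0017,0.206],[0,0,-0.003],-1],[[-0.0055,0.0017,0.206],[0,0,-0.003],-1],[[-0.0055,0.0017,0.206],[0,0,-0.003],-1],[[-0.0055,0.0017,0.206],[0,0,-0.003],-1]])

```text
t: 14.98
ee_pos: [540.8, 39.9, 65.7]
orientation: [0.374, 3.119, 0.0]
ft_force: [0.7, -0.7, 0.0]
width: 43.2
grasp_force: 30.0
```

Run:
```python
from h import *
togo(None);rail()
```

```text
t 14.9833 pos [540.8  39.9  65.7] yaw 166.32 tilt 0.0 F [ 0.7 -0.7  0. ] M [ 0.06 -0.2  -0.01] w 43.2 g 30.0
ry -44.8 lat -0.02 footz 19.7 Falong -0.5 Flat 0.9 Fz 0.0
```

Request:
step_arm(deltas=[[[0,0.006,0],[0,0,0],-1],[[0,0.012,0],[0,0,0],-1],[[0,0.015,0],[0,0,0],-1],[[0,0.015,0],[0,0,0],-1]])

```text
t: 15.32
ee_pos: [541.8, 44.5, 65.6]
orientation: [-0.374, -3.119, -0.0]
ft_force: [-0.8, -0.4, 0.8]
width: 43.5
grasp_force: 30.0
```

Request:
step_arm(deltas=[[[0,0.004,0],[0,0,0],-1],[[0,0.007,0],[0,0,0],-1],[[0,0.007,0],[0,0,0],-1]])

```text
t: 15.57
ee_pos: [542.3, 46.5, 65.7]
orientation: [0.374, 3.119, 0.0]
ft_force: [-0.1, -0.3, 1.0]
width: 43.4
grasp_force: 30.0
```

Request:
step_arm(deltas=[[[0,0.003,0],[0,0,0],-1],[[0,0.005,0],[0,0,0],-1],[[0,0.005,0],[0,0,0],-1]])

```text
t: 15.82
ee_pos: [542.5, 47.5, 65.7]
orientation: [-0.374, -3.119, 0.001]
ft_force: [-0.5, -2.6, 0.6]
width: 43.2
grasp_force: 30.0
```

Run:
```python
from h import *
togo(None);rail()
```

```text
t 15.8167 pos [542.5  47.5  65.7] yaw 166.34 tilt 0.03 F [-0.5 -2.6  0.6] M [-0.63 -0.05  0.03] w 43.2 g 30.0
ry -37.0 lat -0.17 footz 19.7 Falong -2.7 Flat 0.2 Fz 0.6
```

Request:
step_arm(deltas=[[[0,0.0025,0],[0,0,0],-1],[[0,0.005,0],[0,0,0],-1],[[0,0.005,0],[0,0,0],-1]])

```text
t: 16.07
ee_pos: [542.9, 49.1, 65.7]
orientation: [-0.374, -3.119, 0.0]
ft_force: [-1.6, -3.8, 1.2]
width: 43.2
grasp_force: 30.0
```

Request:
step_arm(deltas=[[[0,0.0025,0],[0,0,0],-1],[[0,0.005,0],[0,0,0],-1],[[0,0.005,0],[0,0,0],-1]])

```text
t: 16.32
ee_pos: [543.3, 50.7, 65.7]
orientation: [-0.374, -3.119, -0.0]
ft_force: [-0.2, -3.4, -0.4]
width: 43.1
grasp_force: 30.0
```

Run:
```python
from h import *
togo(None);rail()
```

```text
t 16.3167 pos [543.3  50.7  65.7] yaw 166.32 tilt 0.01 F [-0.2 -3.4 -0.4] M [-0.82  0.01  0.03] w 43.1 g 30.0
ry -33.7 lat -0.16 footz 19.7 Falong -3.3 Flat 0.6 Fz -0.4
```

Request:
step_arm(deltas=[[[0,0.003,0],[0,0,0],-1],[[0,0.006,0],[0,0,0],-1],[[0,0.007,0],[0,0,0],-1],[[0,0.007,0],[0,0,0],-1]])

```text
t: 16.65
ee_pos: [543.9, 52.8, 65.7]
orientation: [-0.374, -3.119, -0.0]
ft_force: [-1.2, -3.6, 1.6]
width: 43.5
grasp_force: 30.0
```

Request:
step_arm(deltas=[[[0,0.003,0],[0,0,0],-1],[[0,0.006,0],[0,0,0],-1],[[0,0.007,0],[0,0,0],-1],[[0,0.007,0],[0,0,0],-1]])

```text
t: 16.98
ee_pos: [544.3, 54.8, 65.7]
orientation: [-0.374, -3.119, -0.0]
ft_force: [-0.3, -2.6, 0.9]
width: 43.4
grasp_force: 30.0
```

Request:
step_arm(deltas=[[[0,0.003,0],[0,0,0],-1],[[0,0.006,0],[0,0,0],-1],[[0,0.007,0],[0,0,0],-1],[[0,0.007,0],[0,0,0],-1]])

```text
t: 17.32
ee_pos: [544.9, 56.9, 65.7]
orientation: [0.374, 3.119, 0.0]
ft_force: [-0.7, -3.0, 0.9]
width: 43.4
grasp_force: 30.0
```

Run:
```python
from h import *
togo(None);rail();snap('scene','s3')
# tray/glass motion since start: match glass patch
a=cv2.imread('pics/s1.png');b=cv2.imread('pics/s3.png')
m=cv2.matchTemplate(b[195:275,345:430],a[218:252,375:400],cv2.TM_CCOEFF_NORMED);q=np.unravel_index(m.argmax(),m.shape);p=np.array([345+q[1],195+q[0]]);print(p-[375,218],m.max())
```

```text
t 17.3167 pos [544.9  56.9  65.7] yaw 166.32 tilt 0.01 F [-0.7 -3.   0.9] M [-0.75  0.   -0.02] w 43.4 g 30.0
ry -27.3 lat -0.15 footz 19.7 Falong -3.1 Flat 0.0 Fz 0.9
[3 4] 0.97515357
```

Request:
step_arm(deltas=[[[0,0.003,0],[0,0,0],-1],[[0,0.006,0],[0,0,0],-1],[[0,0.007,0],[0,0,0],-1],[[0,0.007,0],[0,0,0],-1]])

```text
t: 17.7
ee_pos: [545.3, 58.9, 65.7]
orientation: [-0.374, -3.119, -0.0]
ft_force: [-0.1, -3.8, 0.7]
width: 43.5
grasp_force: 30.0
```

Request:
step_arm(deltas=[[[0,0.003,0],[0,0,0],-1],[[0,0.006,0],[0,0,0],-1],[[0,0.007,0],[0,0,0],-1],[[0,0.007,0],[0,0,0],-1]])

```text
t: 18.03
ee_pos: [545.8, 61.0, 65.6]
orientation: [-0.374, -3.119, -0.0]
ft_force: [-0.6, -3.6, 0.3]
width: 43.5
grasp_force: 30.0
```

Request:
step_arm(deltas=[[[0,0.003,0],[0,0,0],-1],[[0,0.006,0],[0,0,0],-1],[[0,0.007,0],[0,0,0],-1],[[0,0.007,0],[0,0,0],-1]])

```text
t: 18.37
ee_pos: [546.4, 63.0, 65.7]
orientation: [0.374, 3.119, 0.0]
ft_force: [-0.9, -3.1, -0.6]
width: 43.3
grasp_force: 30.0
```

Force is still flat at about 3.5 N, so this is sliding friction only. I'll continue.

Request:
step_arm(deltas=[[[0,0.003,0],[0,0,0],-1],[[0,0.006,0],[0,0,0],-1],[[0,0.007,0],[0,0,0],-1],[[0,0.007,0],[0,0,0],-1]])

```text
t: 18.7
ee_pos: [546.9, 65.1, 65.7]
orientation: [0.374, 3.119, 0.0]
ft_force: [-0.5, -3.7, 0.2]
width: 43.5
grasp_force: 30.0
```

Request:
step_arm(deltas=[[[0,0.003,0],[0,0,0],-1],[[0,0.006,0],[0,0,0],-1],[[0,0.007,0],[0,0,0],-1],[[0,0.007,0],[0,0,0],-1]])

```text
t: 19.03
ee_pos: [547.4, 67.1, 65.7]
orientation: [0.374, 3.119, 0.0]
ft_force: [-0.3, -3.8, 0.4]
width: 43.3
grasp_force: 30.0
```

Request:
step_arm(deltas=[[[0,0.003,0],[0,0,0],-1],[[0,0.006,0],[0,0,0],-1],[[0,0.007,0],[0,0,0],-1],[[0,0.007,0],[0,0,0],-1]])

```text
t: 19.37
ee_pos: [547.9, 69.1, 65.7]
orientation: [0.374, 3.119, 0.0]
ft_force: [0.3, -2.9, 0.5]
width: 43.2
grasp_force: 30.0
```

Request:
step_arm(deltas=[[[0,0.003,0],[0,0,0],-1],[[0,0.006,0],[0,0,0],-1],[[0,0.007,0],[0,0,0],-1],[[0,0.007,0],[0,0,0],-1]])

```text
t: 19.7
ee_pos: [548.4, 71.2, 65.7]
orientation: [0.374, 3.119, 0.0]
ft_force: [-1.1, -2.4, 0.7]
width: 43.4
grasp_force: 30.0
```

Request:
step_arm(deltas=[[[0,0.003,0],[0,0,0],-1],[[0,0.006,0],[0,0,0],-1],[[0,0.007,0],[0,0,0],-1],[[0,0.007,0],[0,0,0],-1]])

```text
t: 20.03
ee_pos: [548.9, 73.2, 65.7]
orientation: [0.374, 3.119, 0.0]
ft_force: [-0.2, -2.4, 0.7]
width: 43.2
grasp_force: 30.0
```

Request:
step_arm(deltas=[[[0,0.003,0],[0,0,0],-1],[[0,0.005,0],[0,0,0],-1],[[0,0.005,0],[0,0,0],-1],[[0,0.005,0],[0,0,0],-1]])

```text
t: 20.37
ee_pos: [549.1, 74.5, 65.7]
orientation: [-0.374, -3.119, 0.0]
ft_force: [-0.5, -4.4, 1.1]
width: 43.0
grasp_force: 30.0
```

Request:
step_arm(deltas=[[[0,0.003,0],[0,0,0],-1],[[0,0.005,0],[0,0,0],-1],[[0,0.005,0],[0,0,0],-1],[[0,0.005,0],[0,0,0],-1]])

```text
t: 20.7
ee_pos: [549.4, 75.7, 65.7]
orientation: [-0.374, -3.119, 0.001]
ft_force: [-1.7, -6.1, 1.7]
width: 43.2
grasp_force: 30.0
```

Run:
```python
from h import *
togo(None);rail()
```

```text
t 20.7 pos [549.4  75.7  65.7] yaw 166.33 tilt 0.03 F [-1.7 -6.1  1.7] M [-1.34  0.11 -0.02] w 43.2 g 30.0
ry -8.0 lat -0.32 footz 19.7 Falong -6.4 Flat -0.2 Fz 1.7
```

Contact shows at ry≈-10.3, with about 2.3 mm of squeeze and 6.4 N now. I'll press down.

Request:
step_arm(deltas=[[[0,0.001,0.005],[0,0,0],-1],[[0,0.001,0.01],[0,0,0],-1],[[0,0.001,0.015],[0,0,0],-1],[[0,0.001,0.019],[0,0,0],-1],[[0,0.001,0.019],[0,0,0],-1],[[0,0.001,0.019],[0,0,0],-1]])

```text
t: 21.2
ee_pos: [549.9, 75.7, 60.5]
orientation: [0.374, 3.119, -0.001]
ft_force: [-1.9, -7.1, 6.7]
width: 43.3
grasp_force: 30.0
```

Run:
```python
from h import *
togo(None,76);rail()
```

```text
t 21.2 pos [549.9  75.7  60.5] yaw 166.34 tilt 0.05 F [-1.9 -7.1  6.7] M [-1.75  0.26 -0.02] w 43.3 g 30.0
ry -7.8 lat 0.15 footz 14.5 Falong -7.4 Flat -0.1 Fz 6.7
```

Request:
step_arm(deltas=[[[0,0,0.002],[0,0,0.06],-1],[[0,0,0.002],[0,0,0.12],-1],[[0,0,0.002],[0,0,0.18],-1],[[0,0,0.002],[0,0,0.24],-1],[[0,0,0.002],[0,0,0.3],-1],[[0,0,0.002],[0,0,0.36],-1],[[0,0,0.002],[0,0,0.42],-1],[[0,0,0.002],[0,0,0.48],-1],[[0,0,0.002],[0,0,0.5236],-1],[[0,0,0.002],[0,0,0.5236],-1]])

```text
t: 22.03
ee_pos: [548.3, 76.2, 59.6]
orientation: [-1.543, -2.734, 0.002]
ft_force: [-6.0, -6.2, 7.7]
width: 43.6
grasp_force: 30.0
```

Run:
```python
from h import *
togo(None,76);rail()
```

```text
t 22.0333 pos [548.3  76.2  59.6] yaw 121.11 tilt 0.15 F [-6.  -6.2  7.7] M [-1.11  1.07  0.04] w 43.6 g 30.0
ry -7.8 lat -1.48 footz 13.6 Falong -7.4 Flat -4.3 Fz 7.7
```

Request:
step_arm(deltas=[[[-0.002,0.002,0],[0,0,0.06],-1],[[-0.003,0.003,0],[0,0,0.12],-1],[[-0.003,0.003,0],[0,0,0.18],-1],[[-0.003,0.003,0],[0,0,0.24],-1],[[-0.003,0.003,0],[0,0,0.3],-1],[[-0.003,0.003,0],[0,0,0.36],-1],[[-0.003,0.003,0],[0,0,0.42],-1],[[-0.003,0.003,0],[0,0,0.48],-1],[[-0.003,0.003,0],[0,0,0.5236],-1],[[-0.003,0.003,0],[0,0,0.5236],-1]])

```text
t: 22.87
ee_pos: [551.0, 76.6, 60.1]
orientation: [-2.474, -1.936, -0.001]
ft_force: [-1.4, -2.1, 6.7]
width: 43.2
grasp_force: 30.0
```

Run:
```python
from h import *
togo(None,76);rail()
```

```text
t 22.8667 pos [551.   76.6  60.1] yaw 76.09 tilt 0.06 F [-1.4 -2.1  6.7] M [-0.44  0.55 -0.03] w 43.2 g 30.0
ry -6.7 lat 1.08 footz 14.1 Falong -2.4 Flat -0.8 Fz 6.7
```

```bash
cat >> h.py <<'E'
def fpos(f):
    snap('wrist',f);g=cv2.cvtColor(cv2.imread('pics/%s.png'%f),cv2.COLOR_BGR2GRAY).astype(int)
    v=np.array([.2409,.9706,0])
    for c in (240,338):print(c,g[178:215,c-1:c+2].mean(1).round().astype(int).tolist())
    print({y:round(float(onz(f,[[338,y]],46)[0]@v-213.8),1) for y in (182,186,188,190,192,194,206)})
E
python3 - <<'E'
from h import *
fpos('w6');rail()
E
```

```text
240 [129, 134, 141, 140, 141, 138, 136, 134, 133, 137, 140, 139, 139, 137, 138, 141, 111, 121, 154, 152, 151, 130, 133, 136, 110, 112, 113, 113, 113, 113, 112, 112, 112, 112, 112, 113, 113]
338 [137, 147, 153, 148, 147, 144, 144, 142, 143, 146, 145, 145, 145, 142, 143, 143, 128, 132, 169, 164, 164, 164, 164, 166, 165, 165, 166, 166, 167, 159, 163, 122, 126, 126, 127, 131, 90]
{182: 15.4, 186: 12.7, 188: 11.4, 190: 10.0, 192: 8.7, 194: 7.3, 206: -0.9}
ry -6.7 lat 1.12 footz 14.1 Falong -3.1 Flat -1.6 Fz 7.2
```

Request:
step_arm(deltas=[[[-0.0015,-0.002,0],[0,0,0],-1],[[-0.003,-0.003,0],[0,0,0],-1],[[-0.003,-0.003,0],[0,0,0],-1],[[-0.003,-0.003,0],[0,0,0],-1]])

```text
t: 23.25
ee_pos: [550.8, 76.0, 60.2]
orientation: [2.47, 1.94, 0.004]
ft_force: [-1.6, -1.5, 6.1]
width: 43.2
grasp_force: 30.0
```

Run:
```python
from h import *
rail();fpos('w7');rail()
g=cv2.cvtColor(cv2.imread('pics/w6.png'),cv2.COLOR_BGR2GRAY).astype(int);h=cv2.cvtColor(cv2.imread('pics/w7.png'),cv2.COLOR_BGR2GRAY).astype(int)
print(g[168:182,338].tolist(),h[168:182,338].tolist())
# tray motion seen by the scene camera (sub-pixel), in mm along the rail, relative to s3 (fence at -1.3)
snap('scene','s4');a,b=[cv2.cvtColor(cv2.imread('pics/%s.png'%f),cv2.COLOR_BGR2GRAY).astype(np.float32) for f in('s3','s4')]
M=np.eye(2,3,dtype=np.float32);cc,M=cv2.findTransformECC(a[222:256,370:408],b[222:256,370:408],M,cv2.MOTION_TRANSLATION,(3,200,1e-6));print(cc,M[:,2])
d=M[:,2];p=onz('s3',[[385,240],[385+d[0],240+d[1]]],30);print((p[1]-p[0])@np.array([.2409,.9706,0]))
```

```text
ry -7.3 lat 0.95 footz 14.2 Falong -1.9 Flat -1.1 Fz 6.1
240 [137, 141, 141, 140, 139, 136, 134, 132, 137, 140, 139, 140, 136, 138, 139, 111, 122, 154, 151, 152, 130, 132, 131, 149, 148, 133, 110, 112, 112, 112, 112, 113, 113, 112, 113, 113, 113]
338 [149, 151, 149, 147, 144, 144, 142, 143, 144, 147, 144, 145, 144, 142, 142, 137, 123, 169, 165, 164, 165, 165, 165, 165, 165, 166, 165, 166, 166, 168, 130, 124, 126, 128, 127, 132, 79]
{182: 14.7, 186: 12.1, 188: 10.7, 190: 9.4, 192: 8.0, 194: 6.7, 206: -1.6}
ry -7.4 lat 0.94 footz 14.2 Falong -1.8 Flat -0.2 Fz 6.8
[169, 170, 170, 169, 172, 176, 128, 90, 97, 93, 137, 148, 152, 146] [170, 170, 170, 169, 174, 154, 87, 98, 95, 121, 149, 152, 149, 147]
0.936157249783135 [4.0216246 3.3544457]
16.00529988460994
```

Request:
step_arm(deltas=[[[-0.002,0,0],[0,0,0],-1],[[-0.004,0,0],[0,0,0],-1],[[-0.004,0,0],[0,0,0],-1],[[-0.004,0,0],[0,0,0],-1]])

```text
t: 23.68
ee_pos: [550.5, 75.0, 60.3]
orientation: [2.471, 1.94, 0.004]
ft_force: [-1.8, -0.7, 6.5]
width: 43.2
grasp_force: 30.0
```

Run:
```python
from h import *
togo(None);rail();fpos('w8');rail()
h=cv2.cvtColor(cv2.imread('pics/w8.png'),cv2.COLOR_BGR2GRAY).astype(int)
print(h[168:182,338].tolist())
```

```text
t 23.6833 pos [550.5  75.   60.3] yaw 76.28 tilt 0.14 F [-1.8 -0.7  6.5] M [-0.18  0.21 -0.07] w 43.2 g 30.0
ry -8.4 lat 0.98 footz 14.3 Falong -1.1 Flat -1.5 Fz 6.5
240 [139, 141, 139, 137, 135, 135, 134, 138, 140, 140, 139, 137, 138, 134, 121, 153, 150, 150, 150, 150, 151, 145, 148, 149, 117, 112, 111, 112, 111, 112, 113, 113, 113, 112, 113, 112, 113]
338 [153, 148, 146, 144, 144, 143, 143, 146, 146, 145, 145, 143, 143, 144, 128, 116, 171, 165, 165, 164, 163, 166, 165, 167, 166, 165, 166, 167, 162, 120, 125, 126, 126, 127, 129, 106, 81]
{182: 13.7, 186: 11.0, 188: 9.6, 190: 8.3, 192: 6.9, 194: 5.6, 206: -2.6}
ry -8.4 lat 0.98 footz 14.3 Falong -1.7 Flat -0.7 Fz 6.7
[170, 169, 170, 175, 153, 88, 97, 95, 139, 150, 152, 149, 147, 145]
```

Request:
step_arm(deltas=[[[-0.002,0,0],[0,0,0],-1],[[-0.002,0,0],[0,0,0],-1],[[-0.002,0,-0.003],[0,0,0],-1],[[-0.002,0,-0.006],[0,0,0],-1],[[-0.002,0,-0.006],[0,0,0],-1],[[-0.002,0,-0.006],[0,0,0],-1]])

```text
t: 24.23
ee_pos: [550.3, 74.3, 61.9]
orientation: [2.47, 1.94, 0.004]
ft_force: [-0.2, -0.2, 5.3]
width: 43.2
grasp_force: 30.0
```

Run:
```python
from h import *
togo(None);rail();fpos('w9');rail()
```

```text
t 24.2333 pos [550.3  74.3  61.9] yaw 76.29 tilt 0.13 F [-0.2 -0.2  5.3] M [-0.08  0.01 -0.04] w 43.2 g 30.0
ry -9.1 lat 0.94 footz 15.9 Falong -0.2 Flat -0.1 Fz 5.3
240 [141, 138, 137, 136, 133, 136, 141, 141, 140, 138, 138, 140, 122, 115, 155, 151, 150, 150, 151, 151, 146, 146, 152, 153, 154, 132, 108, 111, 121, 120, 121, 112, 112, 112, 112, 112, 113]
338 [149, 147, 145, 144, 143, 145, 147, 147, 146, 144, 142, 143, 144, 120, 138, 169, 165, 165, 166, 165, 165, 166, 167, 166, 166, 165, 166, 167, 160, 146, 123, 126, 127, 129, 131, 92, 83]
{182: 12.7, 186: 10.0, 188: 8.6, 190: 7.2, 192: 5.9, 194: 4.5, 206: -3.8}
ry -9.1 lat 0.91 footz 15.8 Falong -0.0 Flat -0.4 Fz 5.9
```

Request:
step_arm(deltas=[[[0.002,0,0.002],[0,0,0],-1],[[0.004,0,0.002],[0,0,0],-1],[[0.004,0,0.002],[0,0,0],-1]])

```text
t: 24.53
ee_pos: [550.5, 75.2, 61.3]
orientation: [2.47, 1.94, 0.003]
ft_force: [0.0, -2.7, 7.1]
width: 43.2
grasp_force: 30.0
```

Run:
```python
from h import *
togo(None);rail();fpos('wa');rail()
```

```text
t 24.5333 pos [550.5  75.2  61.3] yaw 76.3 tilt 0.11 F [ 0.  -2.7  7.1] M [-0.5   0.16 -0.03] w 43.2 g 30.0
ry -8.2 lat 0.92 footz 15.3 Falong -2.6 Flat 0.7 Fz 7.1
240 [140, 140, 138, 137, 136, 134, 133, 138, 139, 139, 139, 138, 138, 138, 104, 155, 150, 150, 150, 150, 151, 145, 147, 149, 118, 111, 112, 111, 111, 111, 112, 112, 112, 113, 110, 111, 112]
338 [152, 149, 147, 145, 144, 144, 143, 146, 145, 145, 145, 143, 143, 143, 131, 123, 169, 165, 164, 164, 165, 165, 166, 166, 166, 165, 166, 166, 163, 120, 125, 126, 127, 127, 129, 117, 81]
{182: 13.7, 186: 11.0, 188: 9.6, 190: 8.3, 192: 6.9, 194: 5.5, 206: -2.7}
ry -8.2 lat 0.95 footz 15.3 Falong -2.5 Flat -0.4 Fz 7.1
```

Request:
step_arm(deltas=[[[0,0,-0.002],[0,0,0],-1],[[0,0,-0.003],[0,0,0],-1],[[0,0,-0.003],[0,0,0],-1],[[0,0,-0.003],[0,0,0],0.4],[[0,0,-0.003],[0,0,0],0.6],[[0,0,-0.003],[0,0,0],0.6],[[0,0,-0.003],[0,0,0],0.6],[[0,0,-0.003],[0,0,0],0.6],[[0,0,-0.003],[0,0,0],0.6]])

```text
t: 25.33
ee_pos: [549.4, 74.8, 61.3]
orientation: [-2.47, -1.941, 0.0]
ft_force: [0.2, 0.1, 0.3]
width: 70.2
grasp_force: 0.0
```

Run:
```python
from h import *
togo(None);rail();fpos('wb');rail()
```

```text
t 25.3333 pos [549.4  74.8  61.3] yaw 76.32 tilt 0.02 F [0.2 0.1 0.3] M [-0.02 -0.03  0.01] w 70.2 g 0.0
ry -8.8 lat -0.06 footz 15.3 Falong 0.2 Flat 0.2 Fz 0.3
240 [141, 141, 138, 137, 135, 133, 138, 141, 140, 140, 138, 139, 140, 110, 121, 153, 151, 151, 150, 151, 151, 151, 152, 149, 108, 120, 121, 113, 112, 113, 112, 113, 113, 114, 114, 114, 114]
338 [151, 148, 148, 144, 144, 143, 145, 148, 146, 146, 145, 143, 144, 138, 121, 170, 165, 165, 165, 165, 166, 165, 166, 166, 166, 166, 166, 166, 167, 169, 171, 122, 128, 128, 129, 130, 120]
{182: 13.0, 186: 10.4, 188: 9.0, 190: 7.7, 192: 6.3, 194: 4.9, 206: -3.4}
ry -8.9 lat 0.02 footz 15.4 Falong 0.2 Flat 0.1 Fz -0.2
```

Request:
step_arm(deltas=[[[0,0,-0.04],[0,0,0],1],[[0,0,-0.12],[0,0,0],1],[[0,0,-0.2],[0,0,0],1],[[0,0,-0.227],[0,0,0],1],[[0,0,-0.227],[0,0,0],1],[[0,0,-0.227],[0,0,0],1]])

```text
t: 25.88
ee_pos: [549.7, 74.8, 129.9]
orientation: [2.47, 1.941, 0.001]
ft_force: [-0.3, -0.2, -1.3]
width: 87.9
grasp_force: 0.0
```

Run:
```python
from h import *
togo(None);rail();snap('wrist','wc');snap('scene','s5')
g=cv2.cvtColor(cv2.imread('pics/wc.png'),cv2.COLOR_BGR2GRAY).astype(int)
for r in range(150,262,6): print(r,g[r,264:366:3].tolist())
print(g[150:182,345].tolist())
v=np.array([.2409,.9706,0]);n=np.array([.9706,-.2409,0])
f=lambda c,r,z:[round(float(x),1) for x in ((lambda p:(p@v-213.8,p@n-515.3))(onz('wc',[[c,r]],z)[0]))]
for c,r in ((281,212),(340,212),(311,200),(311,222)): print('wing',c,r,f(c,r,94))
for r in (157,159,161,172,174): print('fence',r,f(345,r,46))
```

```text
t 25.8833 pos [549.7  74.8 129.9] yaw 76.32 tilt 0.06 F [-0.3 -0.2 -1.3] M [-0.07 -0.04  0.01] w 87.9 g 0.0
ry -8.8 lat 0.23 footz 83.9 Falong -0.2 Flat -0.2 Fz -1.3
150 [42, 45, 45, 49, 48, 103, 165, 163, 173, 172, 172, 171, 173, 172, 127, 149, 146, 148, 147, 151, 176, 176, 173, 250, 244, 244, 231, 241, 240, 240, 240, 240, 240, 240]
156 [65, 63, 83, 70, 103, 97, 94, 131, 176, 175, 176, 173, 172, 172, 126, 147, 147, 149, 147, 153, 175, 175, 167, 249, 248, 249, 231, 241, 240, 240, 240, 240, 239, 240]
162 [154, 155, 154, 155, 158, 154, 154, 162, 163, 162, 163, 163, 162, 163, 162, 161, 163, 163, 163, 163, 164, 162, 162, 163, 162, 218, 247, 248, 230, 240, 240, 240, 239, 240]
168 [239, 245, 239, 239, 248, 240, 238, 248, 246, 149, 153, 154, 154, 153, 155, 156, 155, 154, 155, 155, 156, 156, 156, 156, 155, 249, 240, 242, 196, 240, 240, 239, 239, 239]
174 [228, 106, 157, 156, 109, 158, 142, 128, 164, 172, 126, 178, 178, 129, 112, 143, 105, 120, 116, 94, 116, 149, 111, 224, 228, 216, 181, 208, 243, 239, 239, 240, 239, 238]
180 [225, 155, 159, 160, 162, 160, 162, 162, 173, 173, 174, 172, 162, 1
[... 2034 characters left out ...]
 220, 204, 119, 236, 226, 227, 227, 225, 225, 183, 188, 189, 212, 101, 236, 226, 225, 226, 226, 226, 216, 213, 214, 213, 213, 214, 213, 213, 213]
258 [216, 218, 217, 217, 218, 223, 115, 117, 235, 225, 225, 224, 224, 224, 183, 186, 186, 169, 101, 233, 223, 224, 225, 226, 225, 212, 212, 212, 214, 213, 212, 212, 212, 212]
[241, 240, 240, 240, 240, 240, 241, 245, 243, 75, 93, 247, 248, 241, 240, 240, 239, 240, 242, 241, 240, 239, 240, 218, 208, 244, 240, 239, 240, 239, 239, 240]
wing 281 212 [-14.1, -23.1]
wing 340 212 [-13.9, 20.6]
wing 311 200 [-4.8, -0.9]
wing 311 222 [-21.8, -0.9]
fence 157 [20.6, 27.8]
fence 159 [18.9, 27.8]
fence 161 [17.1, 27.9]
fence 172 [7.5, 28.2]
fence 174 [5.8, 28.2]
```

Run:
```python
from h import *
a=cv2.imread('pics/s1.png');b=cv2.imread('pics/s5.png');ok=[]
for x,y in ((378,225),(361,218),(360,204)):
    t=a[y:y+26,x:x+16];m=cv2.matchTemplate(b[y-5:y+50,x-5:x+40],t,cv2.TM_CCOEFF_NORMED);_,mx,_,p=cv2.minMaxLoc(m);print(mx,p[0]-5,p[1]-5);ok.append(mx>.75)
togo(None)
if all(ok): print(close_job())
```

```text
0.6631208062171936 7 7
0.965519905090332 7 8
0.8296459317207336 7 7
t 25.9833 pos [548.7  74.7 128.6] yaw 76.32 tilt 0.1 F [ 0.1 -0.9 -0.1] M [-0.06 -0.05  0.01] w 88.0 g 0.0
```

All three glasses moved by the same (7,7) px as the tray, so they're standing. The weakest match (0.66) is probably the arm's shadow. I'll hand in.

```bash
python3 -c "
from workcell import *
print(close_job())"
```

```text
the job is handed in; nothing more can be done
None
```

The job is handed in: the stud is locked a quarter turn under the rail's lips, holding the fence and tray against the buffer at an estimated 2.7 mm squeeze. The three glasses moved with the tray and appear to be standing, and it took about 26 s; I had to let go of the stud once and grip it along its 44 mm length because it tilted in the first grip, and the hardest press reached about 23 N.

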